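# Load the blue-light colony viewer

## Robot

A 6-joint arm with a two-finger parallel gripper is mounted at the origin on a cart in front of the work surface, level with it; the furniture and walls round the work are solid. World frame = base frame: x ahead of the robot, y to its left, z up, the work surface at z = 0. Lengths are in m, angles in rad, forces in N, time in s.
With the tool pointing down it reaches from about 0.35 to 0.8 m from the base axis. Payload 7.3 kg.
Tool frame: the origin (TCP) lies between the finger pads; the fingertips stand 25 mm ahead of it and the grasp point (between the pads) lies 6 mm ahead of it (r.tip_extent is the distance from the TCP to the fingertips, in m); z points along the fingers, y is the direction in which the jaws open and shut (so a half turn about z gives the same grasp; the last joint's range is limited). The gripper opens to 85 mm and grips with 20 to 120 N. Pads are 22 mm wide; open, the fingers measure 114 mm over their backs; the gripper's body (76 mm by 85 mm) begins 54 mm behind the grasp point. The pads swing forward as they close: fully open they stand 13 mm farther back than shut.
Start: joints at [-1.373, 0.342, 1.524, -0, 1.275, -0.146], TCP at [0.177, -0.494, 0.227] pointing down, gripper open.
Joint ranges: [-2.53, 2.53], [-0.77, 2.02], [0.04, 2.7], [-1, 4.14], [0.28, 2.66], [-3.11, 3.11]. Speed limits (rad/s): [2.57, 2.57, 3.14, 3.14, 3.14, 3.14].

## Interface

Orientations are given as a unit quaternion [x, y, z, w].
In Python, from workcell import r, command_gripper, optics gives the robot as it stands. The module is installed in compiled form; this text tells all that it offers. Calls block until the motion is done:
- r.reach(position, orientation): joint-space move of the TCP to a pose.
- r.move_straight(position, orientation=None, speed=0.15, max_force=None): straight line of the TCP; orientation=None keeps the orientation; speed is the mean speed in m/s. With max_force (N) it stops when the force on the tool has changed by that much, and returns True; else False.
- r.movej(angles): joint-space move.
- command_gripper(opening, force=None): finger opening in m; force is the grip in N (None keeps the last); returns when the fingers have stopped.
- r.hold(seconds).
- r.solve_ik(position, orientation): joint angles nearest the present ones, or None.
- r.read_state(): the state.
- optics.get_image(name): name is "scene" or "top"; returns (picture, depth): 480x640x3 uint8, red, green, blue; 480x640 float32, m along the optical axis (not along the pixel's ray), 0 where there is no reading.
- optics.camera_model(name): a dict with "K" (3x3 intrinsics, pixels), "R" (3x3) and "t" (3): a world point X has camera coordinates R X + t. Camera axes: x right, y down, z forward; pixel columns grow to the right and rows downward; lengths in m; the calibration is good to about 2 mm. A picture is of the moment at which its call begins. camera_model takes no time and is no camera call.
A pose or a line that the arm cannot do raises r.PlanningError and nothing moves.
- r.finish_job(): hands the job in, once; it reports no verdict.
The state is a dict: "time_s": time; "joint_positions": joint angles; "dq": joint speeds; "tau": joint torques, N m; "eef_pos": TCP position; "eef_rot": TCP orientation; "contact_force": force on the tool from outside, world axes, zero at the start; "torque": the same for the moment, N m; "grip_width": finger opening in m.
Only numpy, scipy, OpenCV 4.12 (cv2) and the standard library are available. Lean on these libraries where they do the work, as an engineer would, in place of code of your own. Each camera call takes 0.05 s, during which the arm holds its last target.

## Task

Get the blue-light viewer ready for colony picking, pushing with the fingertips only: first ease the amber shield up by its black push bar, without flinging it, until it is past its balance point and stays tipped back by itself. Then slide the dish of pink medium gently along the deck onto the blue window until it sits fully home against both locating pegs. Pinch and lift nothing, leave the cream dish and the things round the viewer where they are, and leave the shield standing up.

Things in the scene. Friction and masses are not known exactly. Their poses are not given: they have to be found in the camera images.
- viewer: Fixed white box on a grey plinth. Origin on the worktop; x points away from the robot, y left. Case from x -150 to +120 mm, y -150 to +150 mm; flat deck 60 mm above the worktop, no rim. Front of the deck (x -145 to -27 mm): grey loading sill with two dishes side by side; behind it, flush, a blue lit window centred at x 40 mm. Yaw varies by 0.2 rad.
- shield (a joint): Tilt (rad) of the amber shield over the window. 0: on its rest, sloping 40 degrees up towards the robot. Grows as the front edge goes up and away; 1.15: back stop, 16 degrees beyond upright. A steel counterweight bar behind the hinge makes it balance near 0.55: let go below, it falls back to 0; well above (0.7), it swings on to 1.15 by itself in 1 to 2 s (damped).
- shield_hinge (a point): Middle of the shield's hinge line, which is parallel to the viewer's y axis: at 142 mm along the viewer's x, y = 0, 92 mm above the worktop.
- push_bar (a point): Centre of the black push bar in front of the shield's front edge, parallel to the viewer's y: a freely turning roller 17 mm thick, 156 mm long, between collars; its front side is free. It moves on a circle of 200 mm about the hinge line; at joint 0 it is 153 mm in front of the hinge line and 129 mm above it. Takes about 1.1 N along the circle at first, less later.
- nest (a point): Point on the deck (60 mm above the worktop) where the dish's underside is centred when home: viewer x = 40 mm, y = 0. Two black rubber pegs, 11 mm thick, 12 mm high, stand behind it, 50 mm from this point, 40 degrees either side of the viewer's x axis; a dish pushed away from the robot comes to rest in the V between them.
- dish_pink: Closed round culture dish with pink-orange medium, 90 mm across, 16 mm high, about 35 g, loose on the loading sill, on the left or the right. Origin at the centre of its underside.
- dish_cream: Closed round culture dish with cream medium, 90 mm across, 16 mm high, loose, beside the pink one on the sill (centres about 110 mm apart). Stays where it is. Origin at the centre of its underside.
- flask: Conical flask with cotton plug, 60 mm wide, 134 mm high, on the worktop to the right of the viewer. Not to be disturbed. Origin at the centre of its underside.
- marker: Black and white marker pen, 138 mm long, lying on the worktop to the left of the viewer. Not to be disturbed. Origin on the worktop, under its middle.
- bottle: Small dark bottle with a grey cap, 40 mm wide, 60 mm high, on the worktop to the left of the viewer. Not to be disturbed. Origin at the centre of its underside.
There are look-alikes about, which are no part of the job. Leave any yellow look-alike of the dish_pink alone.

How it is judged:
On the way, in this order (a step that is already met when the one before it is completed fails the run):
1. the amber shield is tipped back past its balance point, at its back stop (joint above 1.05 rad), while the pink dish is still out on the loading sill (value of joint shield above 1.05 rad and horizontal distance between dish_pink and nest above 0.06 m), for 0.2 s.
2. the pink dish lies home against both pegs (within 5 mm), the shield still up (value of joint shield above 1.05 rad and horizontal distance between dish_pink and nest below 0.005 m and z of dish_pink in the frame of viewer between 0.056 and 0.064 m and angle between dish_pink's own z axis and vertical below 0.06 rad), for 0.2 s.
At the end, for the whole second after the job is handed in: The shield stands by itself tipped back at its stop (joint above 1.05 rad) and still; the pink dish lies flat and at rest on the deck with its centre within 5 mm of the nest point, against both pegs; the cream dish is within 15 mm and flask, marker and bottle within 20 mm of where they stood (all of step 2 and velocity of joint shield below 0.05 rad/s and linear speed of dish_pink below 0.01 m/s and distance of dish_cream from where it was at the start of the episode below 0.015 m and distance of each of flask, marker, bottle from where it was at the start of the episode below 0.02 m); the robot touches nothing.
It fails at once if the pink dish is lifted or tipped (more than 8 mm off the deck, or 0.2 rad) (z of dish_pink in the frame of viewer above 0.068 m or angle between dish_pink's own z axis and vertical above 0.2 rad).
It fails at once if the dish, the shield or the viewer is pinched or forced (over 30 N from the fingers) (contact force between the fingers and dish_pink above 30 N or contact force between the fingers and viewer above 30 N).
It fails at once if the shield is flung (faster than 4 rad/s) (velocity of joint shield above 4 rad/s).
It fails at once if the cream dish is pushed aside by more than 15 mm (distance of dish_cream from where it was at the start of the episode above 0.015 m).
It fails at once if flask, marker or bottle is moved by more than 20 mm (distance of any of flask, marker, bottle from where it was at the start of the episode above 0.02 m).
It also fails if it takes over 54 s, if anything falls off the work surface, if the arm or the gripper's body presses on something with over 40 N, if the wrist force passes 120 N, or if a joint passes its speed limit or range.

## Working session

There is one attempt and no reset: what is moved stays moved. The work goes in short steps, each a Python script; the robot and the scene stay as the last script left them, time stands still between calls to the robot, and variables do not carry over. Pictures are saved under pics/ and viewed, and the job is handed in when it is done.

```bash
ls; mkdir -p pics
python3 - <<'E'
from workcell import r, command_gripper, optics
import cv2,numpy as np
for n in ("scene","top"):
    p,d=optics.get_image(n); cv2.imwrite(f"pics/{n}0.png",p[:,:,::-1]); np.savez(f"{n}0.npz",p=p,d=d)
    m=optics.camera_model(n); print(n,m["K"],m["R"],m["t"])
s=r.read_state(); print(s["time_s"],s["eef_pos"],s["eef_rot"],s["grip_width"],r.tip_extent)
E
```

```text
pics
scene [[465.90771128   0.         325.56767633]
 [  0.         465.90771128 235.95011014]
 [  0.           0.           1.        ]] [[-0.74406364 -0.66801849 -0.01098203]
 [-0.4979877   0.56548529 -0.65744554]
 [ 0.44539595 -0.4837124  -0.75342203]] [0.32084746 0.47613461 0.83738516]
top [[561.141277     0.         322.26783477]
 [  0.         561.141277   227.82715954]
 [  0.           0.           1.        ]] [[ 0.01466457 -0.99972203 -0.01846122]
 [-0.99604561 -0.01298765 -0.08788889]
 [ 0.0876247   0.01967707 -0.9959592 ]] [-0.13071479  0.55495046  1.29966197]
0.1 [ 0.17689299 -0.49392732  0.22599287] [ 9.85266690e-01  1.71023606e-01 -1.12869468e-05 -6.90395284e-04] 0.08556261568628656 0.025
```

View pics/scene0.png

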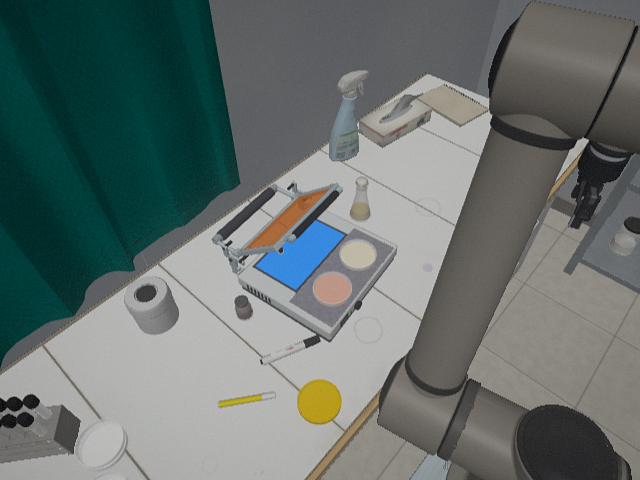

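View pics/top0.png

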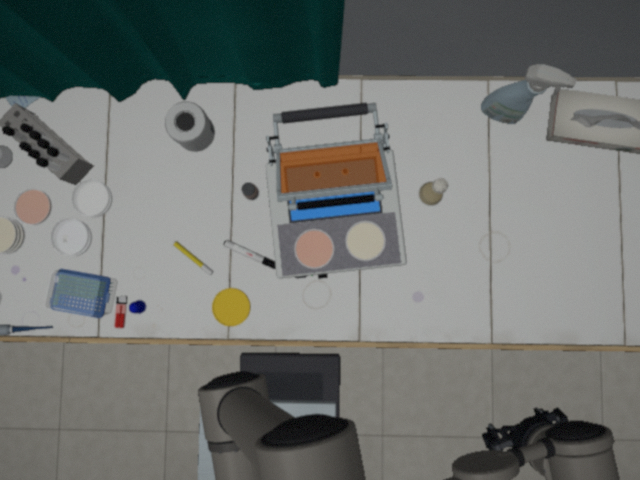

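The pink disc on the sill is at top (314,248) and scene (331,288). The look-alikes are a pink disc far left on the worktop at top (32,206), not on the viewer, and a yellow disc at top (231,307). The one on the sill beside the cream dish fits. Next I'll enlarge it and measure.

```bash
cat > h.py <<'E'
import numpy as np,cv2
from workcell import optics
def cast(n,uv,z):
    m=optics.camera_model(n);K,R,t=m["K"],m["R"],m["t"]
    uv=np.atleast_2d(uv).astype(float)
    d=(np.linalg.inv(K)@np.c_[uv,np.ones(len(uv))].T).T@R
    c=-R.T@t
    return c+d*((z-c[2])/d[:,2])[:,None]
def proj(n,X):
    m=optics.camera_model(n);q=np.atleast_2d(X)@m["R"].T+m["t"];q=q@m["K"].T
    return q[:,:2]/q[:,2:]
E
python3 - <<'E'
import numpy as np,cv2
from h import *
for n,c in (("top",(335,195)),("scene",(310,250))):
    f=np.load(n+"0.npz");p=f["p"]
    x,y=c; w,h=(90,110) if n=="top" else (110,100)
    cv2.imwrite(f"pics/{n}0z.png",cv2.resize(p[y-h:y+h,x-w:x+w,::-1],None,fx=2.7,fy=2.7,interpolation=cv2.INTER_CUBIC))
    hsv=cv2.cvtColor(p,cv2.COLOR_RGB2HSV)
    masks={"pink":((2,60,120),(14,150,255)),"cream":((15,20,150),(35,120,255)),"blue":((100,150,120),(115,255,255)),"yellow":((20,180,100),(32,255,255))}
    for k,(a,b) in masks.items():
        m=cv2.inRange(hsv,a,b); 
        cs,_=cv2.findContours(m,cv2.RETR_EXTERNAL,cv2.CHAIN_APPROX_NONE)
        for q in sorted(cs,key=cv2.contourArea)[-3:]:
            if cv2.contourArea(q)<150: continue
            q=cv2.convexHull(q)
            Z=.06 if k=="blue" else .073
            P=cast(n,q[:,0,:],Z)[:,:2].astype(np.float32)
            (cx,cy),rad=cv2.minEnclosingCircle(P); print(n,k,q[:,0].mean(0),"circle",round(cx,4),round(cy,4),round(rad,4),"rect",cv2.minAreaRect(P))
E
```

```text
top pink [ 32.22727273 206.72727273] circle 0.5933 0.5432 0.0371 rect ((0.5929182767868042, 0.5439128875732422), (0.07227016240358353, 0.06959299743175507), 3.332472562789917)
top pink [313.95833333 246.25      ] circle 0.5054 -0.1057 0.0398 rect ((0.5063875913619995, -0.10592596977949142), (0.07696178555488586, 0.07698200643062592), 0.8172327876091003)
top cream [  7.76923077 232.84615385] circle 0.5275 0.6128 0.0381 rect ((0.5284640789031982, 0.5978174805641174), (0.07602228969335556, 0.03237959370017052), 3.7617876529693604)
top cream [364.68 240.12] circle 0.525 -0.2211 0.0409 rect ((0.5253872871398926, -0.22076909244060516), (0.07980736345052719, 0.07999981194734573), 27.30434799194336)
top blue [341.84615385 210.30769231] circle 0.5915 -0.1524 0.1026 rect ((0.5943196415901184, -0.1520628184080124), (0.02456599473953247, 0.20460103452205658), 6.876135349273682)
top yellow [229.52380952 308.        ] circle 0.372 0.0795 0.04 rect ((0.3711501657962799, 0.07966472208499908), (0.07577309012413025, 0.07901927083730698), 0.9270374178886414)
scene pink [332.2173913 289.       ] circle 
[... 506 characters left out ...]
29 102.70588235] circle 0.6967 -0.9189 0.1114 rect ((0.6982244253158569, -0.9198093414306641), (0.12896575033664703, 0.19520026445388794), 80.11854553222656)
scene blue [296.84615385 256.        ] circle 0.6428 -0.1455 0.1169 rect ((0.642938494682312, -0.14631138741970062), (0.12132858484983444, 0.20519985258579254), 6.974590301513672)
scene yellow [238.36363636 400.90909091] circle 0.4635 0.2071 0.04 rect ((0.4642737805843353, 0.20654144883155823), (0.07954207807779312, 0.009958538226783276), 51.991947174072266)
scene yellow [319.07407407 401.92592593] circle 0.3512 0.1071 0.0425 rect ((0.35162457823753357, 0.10762885957956314), (0.08218438178300858, 0.08293601125478745), 41.63821792602539)
```

View pics/top0z.png

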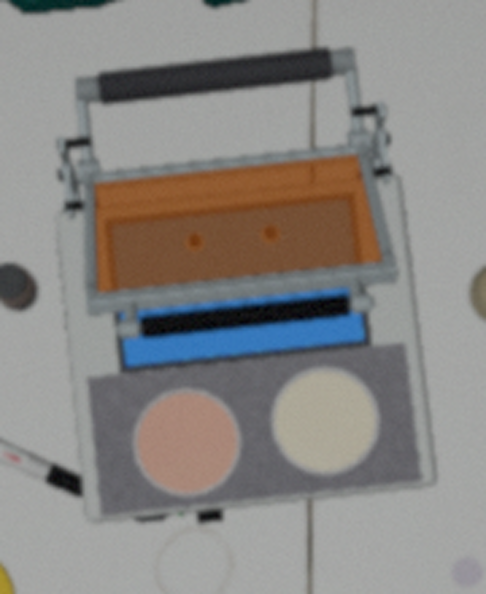

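View pics/scene0z.png

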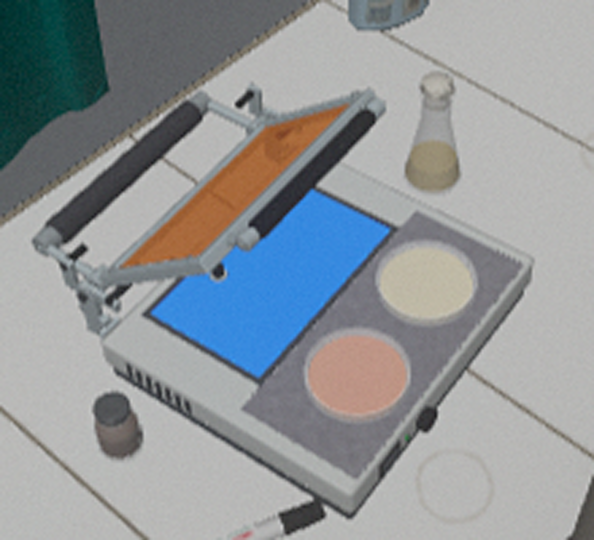

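Run:
```python
import numpy as np,cv2
from h import *
for n,cn,o in (("top",[(88,377),(405,345),(422,480),(100,515)],(245,85)),("scene",[(415,213),(523,263),(350,472),(245,408)],(200,150))):
    P=cast(n,np.array(cn)/2.7+o,.06)[:,:2]; print(n,np.round(P,4).tolist(),P.mean(0))
    f=np.load(n+"0.npz");p=f["p"];hsv=cv2.cvtColor(p,cv2.COLOR_RGB2HSV)
    uv=np.round(np.array(cn)/2.7+o).astype(np.float32)
    # sill mask: grey, within dilated region
    reg=np.zeros(p.shape[:2],np.uint8);cv2.fillConvexPoly(reg,cv2.convexHull(uv.astype(np.int32)),255);reg=cv2.dilate(reg,np.ones((9,9)))
    g=cv2.inRange(p,(85,80,85),(150,145,150))&reg
    g=cv2.morphologyEx(g,cv2.MORPH_OPEN,np.ones((3,3)))
    cs,_=cv2.findContours(g,cv2.RETR_EXTERNAL,cv2.CHAIN_APPROX_NONE);q=max(cs,key=cv2.contourArea)
    W=cast(n,q[:,0],.06)[:,:2].astype(np.float32);print(cv2.minAreaRect(W))
    print([p[int(v),int(u)].tolist() for u,v in (uv*.85+uv.mean(0)*.15)])
    # scene window
    m=cv2.inRange(hsv,(100,150,120),(115,255,255));cs,_=cv2.findContours(m,cv2.RETR_EXTERNAL,cv2.CHAIN_APPROX_NONE);q=max(cs,key=cv2.contourArea)
    W=cast(n,q[:,0],.06)[:,:2].astype(np.float32);W=cv2.boxPoints(cv2.minAreaRect(W));print("win",np.round(W,4).tolist())
# push bar by depth-free two-view: black bar ends
t=np.array([(143,325),(350,303)])/2.7+(245,85); s=np.array([(250,230),(378,112)])/2.7+(200,150)
from workcell import optics
for a,b in zip(t,s):
    Ms=[(lambda m:m["K"]@np.c_[m["R"],m["t"]])(optics.camera_model(n)) for n in("top","scene")]
    X=cv2.triangulatePoints(Ms[0],Ms[1],a[:,None],b[:,None]);print("bar",(X[:3]/X[3]).ravel())
```

```text
top [[0.5595, -0.021], [0.5903, -0.2899], [0.4761, -0.3046], [0.4427, -0.0337]] [ 0.51714296 -0.16231238]
((0.5134669542312622, -0.16181503236293793), (0.1306672990322113, 0.2745503783226013), 7.168169975280762)
[[101, 101, 106], [106, 106, 109], [97, 96, 101], [100, 100, 106]]
win [[0.5698999762535095, -0.052000001072883606], [0.5943999886512756, -0.2551000118255615], [0.6187999844551086, -0.25220000743865967], [0.5942999720573425, -0.04899999871850014]]
scene [[0.5895, -0.2851], [0.4761, -0.3029], [0.4501, -0.0353], [0.5562, -0.0226]] [ 0.51796963 -0.16145643]
((0.5188562273979187, -0.16045916080474854), (0.11998923122882843, 0.27059969305992126), 7.006546974182129)
[[121, 120, 126], [119, 121, 123], [117, 117, 122], [123, 119, 128]]
win [[0.5702999830245972, -0.05180000141263008], [0.5952000021934509, -0.2554999887943268], [0.7156000137329102, -0.24079999327659607], [0.6906999945640564, -0.03709999844431877]]
bar [ 0.58573644 -0.07610199  0.2171326 ]
bar [ 0.59956773 -0.23297999  0.22283314]
```

Pose: yaw is about 0.1235, origin (0.603, -0.151). The window (scene), the sill (both views) and the triangulated push bar (z 0.220 against 0.221) agree within 2 mm. The crop confirms the pink dish is on the sill at left. Next I'll move to the bar.

```bash
cat >> h.py <<'E'
YAW=.1235; O=np.array([.6031,-.1512])
def V(x,y): c,s=np.cos(YAW),np.sin(YAW); return O+np.array([c*x-s*y,s*x+c*y])
def inv(P): c,s=np.cos(YAW),np.sin(YAW); d=np.asarray(P)[:2]-O; return np.array([c*d[0]+s*d[1],-s*d[0]+c*d[1]])
def ori(y): return [float(np.cos(y/2)),float(np.sin(y/2)),0.,0.]
def P3(x,y,z): return [*map(float,V(x,y)),float(z)]
E
python3 - <<'E'
from workcell import r, command_gripper, optics
from h import *
command_gripper(.05,20)
print(r.tip_extent)
print([ (r.solve_ik(P3(x,0,z),ori(YAW)) is not None) for x,z in ((-230,.1),(-.08,.23),(.12,.32))])
r.reach(P3(-.23,-.09,.20),ori(YAW))
r.move_straight(P3(-.23,-.09,.05),speed=.15)
s=r.read_state();print(s["time_s"],s["contact_force"],s["grip_width"])
h=r.move_straight(P3(-.23,-.09,.005),speed=.03,max_force=3)
s=r.read_state();print(h,s["eef_pos"],s["contact_force"],s["time_s"])
r.move_straight(P3(-.23,-.09,.2),speed=.2)
r.move_straight(P3(-.085,0,.235),speed=.2)
p,_=optics.get_image("scene");cv2.imwrite("pics/a1.png",p[:,:,::-1]);p,_=optics.get_image("top");cv2.imwrite("pics/a1t.png",p[:,:,::-1])
print(r.read_state()["time_s"],r.read_state()["eef_pos"],inv(r.read_state()["eef_pos"]))
E
```

```text
0.025
[False, True, True]
2.8667 [-0.35806765 -0.36153879  0.04953839] 0.049781340746938095
False [ 0.38600562 -0.26892792  0.00514107] [ 0.79346252 -0.69036087  0.03673476] 4.5167
6.7667 [ 0.51792574 -0.16233222  0.23474788] [-0.08589687 -0.00055513]
```

Run:
```python
import cv2
a=cv2.imread("pics/a1.png");cv2.imwrite("pics/a1z.png",cv2.resize(a[130:350,170:430],None,fx=2.7,fy=2.7))
```

```text
(no output)
```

View pics/a1z.png

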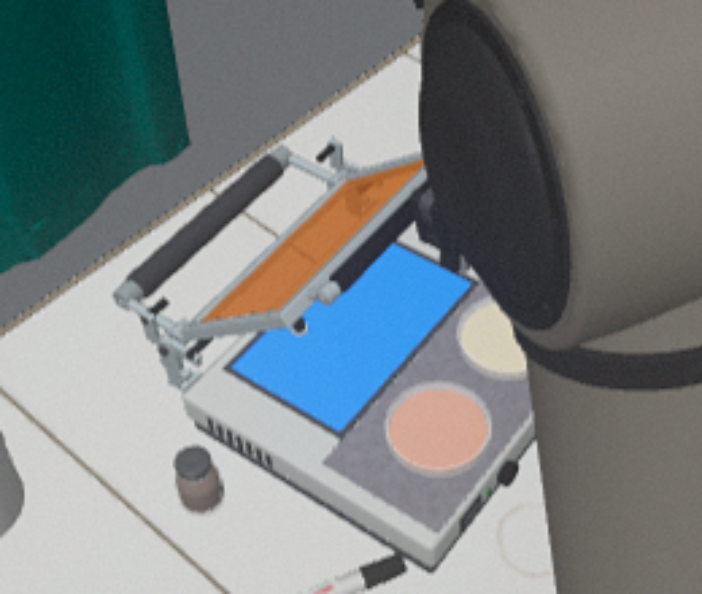

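View pics/a1t.png

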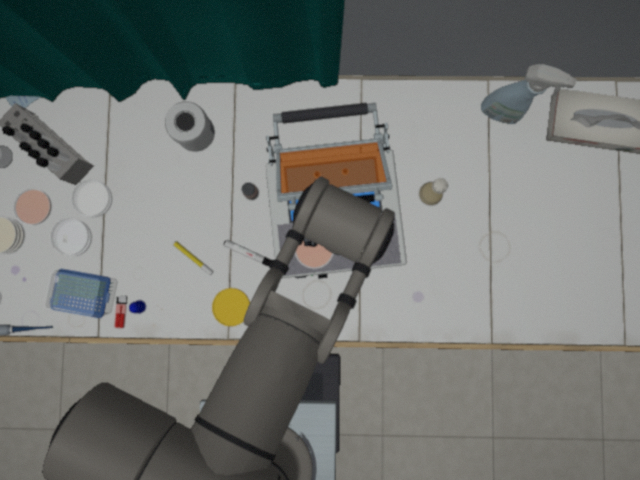

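The scene is undisturbed, though the arm hides the fingers. The touch-down gave no contact, so I'll re-check tip height at the sill later. For the bar I'll keep the TCP level with it: the finger is there whatever the tip length, and the gripper body stays 48 mm above.

```bash
cat > sh.py <<'E'
from workcell import r, optics
from h import *
def bar(q,dx=0,dz=0):
    a=np.arctan2(129,153)+q
    return P3(.142-.2*np.cos(a)+dx,0,.092+.2*np.sin(a)+dz)
def st(tag):
    s=r.read_state();p=s["eef_pos"];print(tag,round(s["time_s"],2),np.round(inv(p),4),round(p[2],4),"F",np.round(s["contact_force"],2))
E
python3 - <<'E'
from sh import *
r.move_straight(bar(0,-.06,0),ori(YAW),speed=.1); st("pre")
r.move_straight(bar(0,-.027,0),speed=.06,max_force=6); st("near")
for q in (0.05,.15,.3):
    h=r.move_straight(bar(q,-.0195,0),speed=.06,max_force=8); st((q,h))
    if h: break
p,_=optics.get_image("scene");cv2.imwrite("pics/b1.png",p[:,:,::-1])
p,_=optics.get_image("top");cv2.imwrite("pics/b1t.png",p[:,:,::-1])
E
```

```text
pre 7.12 [-0.0712 -0.    ] 0.2201 F [-0.89  0.16 -0.5 ]
near 7.82 [-0.038   0.0001] 0.2208 F [ 0.79  0.83 -0.05]
(0.05, False) 8.23 [-0.0239  0.    ] 0.2284 F [-0.16  0.64 -0.65]
(0.15, False) 8.72 [-0.0096  0.0001] 0.2421 F [ 0.41 -0.33  0.08]
(0.3, False) 9.37 [0.0142 0.0001] 0.26 F [-0.51 -0.36 -0.12]
```

View pics/b1.png

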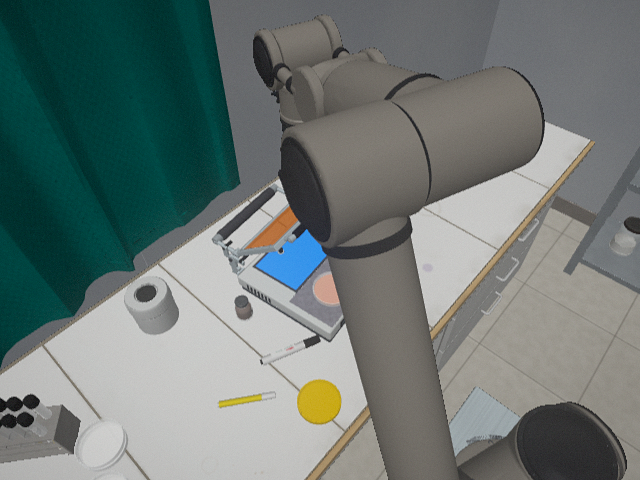

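View pics/b1t.png

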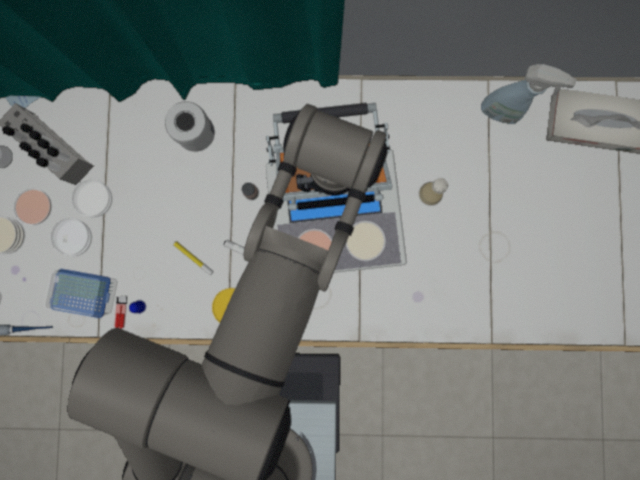

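The bar at top (335,202) and the shield haven't moved, so the fingers passed over or short of it. Something about the tip position is off. I'll check by projection.

Run:
```python
from sh import *
st("now"); s=r.read_state(); print(s["eef_rot"],s["grip_width"],s["joint_positions"])
for n in("scene","top"):
    print(n,"a1",proj(n,[[.518,-.1623,.235],[.518,-.1623,.21],[.518,-.1623,.29]]).round(0).tolist(),"now",proj(n,[s["eef_pos"],bar(0)]).round(0).tolist(), "start",proj(n,[[.177,-.494,.226],[.177,-.494,.201],[.177,-.494,.28]]).round(0).tolist())
for n,c in (("b1t",(260,90,420,230)),("a1",(300,190,400,270)),("scene0",(540,130,639,250))):
    a=cv2.imread(f"pics/{n}.png");x0,y0,x1,y1=c;cv2.imwrite(f"pics/{n}_c.png",cv2.resize(a[y0:y1,x0:x1],None,fx=4.5,fy=4.2,interpolation=cv2.INTER_CUBIC))
```

```text
now 9.47 [0.0141 0.0001] 0.26 F [-1.   -0.36 -0.24]
[ 9.98096062e-01  6.16769463e-02 -4.22696371e-04 -1.65232030e-04] 0.049974734388706185 [-3.58114469e-01  5.32094404e-01  1.13004348e+00 -4.29967512e-05
  1.48036145e+00  1.08925351e+00]
scene a1 [[345.0, 222.0], [345.0, 230.0], [346.0, 204.0]] now [[306.0, 195.0], [316.0, 213.0]] start [[570.0, 217.0], [566.0, 225.0], [580.0, 199.0]]
top a1 [[340.0, 238.0], [340.0, 239.0], [340.0, 236.0]] now [[334.0, 186.0], [335.0, 202.0]] start [[510.0, 418.0], [506.0, 414.0], [519.0, 425.0]]
```

View pics/b1t_c.png

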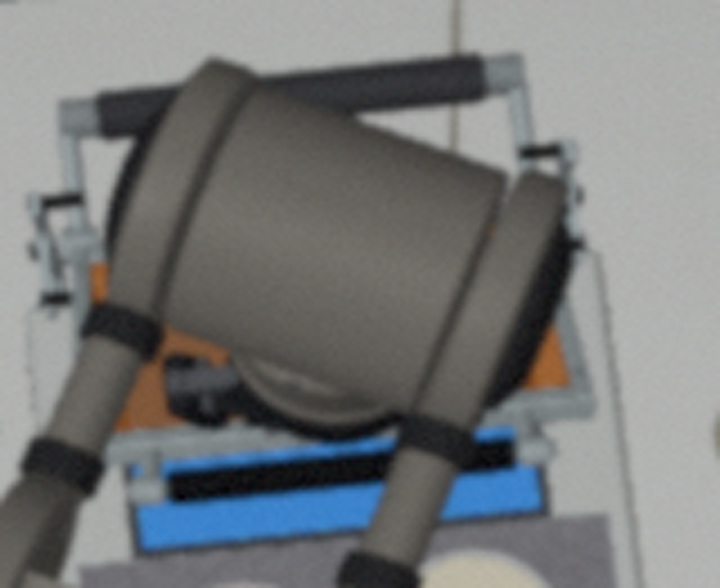

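View pics/a1_c.png

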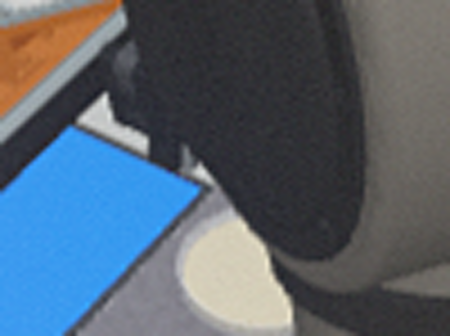

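View pics/scene0_c.png

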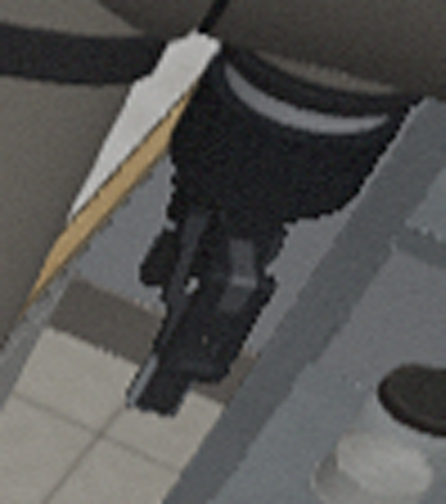

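Run:
```python
from sh import *
r.move_straight(bar(.3,-.0195,.06),speed=.2)
r.move_straight(P3(-.17,0.05,.2),speed=.3)
r.move_straight(P3(-.235,-.09,.03),speed=.3)
h=r.move_straight(P3(-.235,-.09,-.03),speed=.03,max_force=4); st(("touch",h))
p,_=optics.get_image("scene");cv2.imwrite("pics/c1.png",p[:,:,::-1])
p,_=optics.get_image("top");cv2.imwrite("pics/c1t.png",p[:,:,::-1])
```

```text
('touch', True) 12.97 [-0.2351 -0.09  ] -0.0077 F [-0.95  0.85  8.1 ]
```

View pics/c1.png

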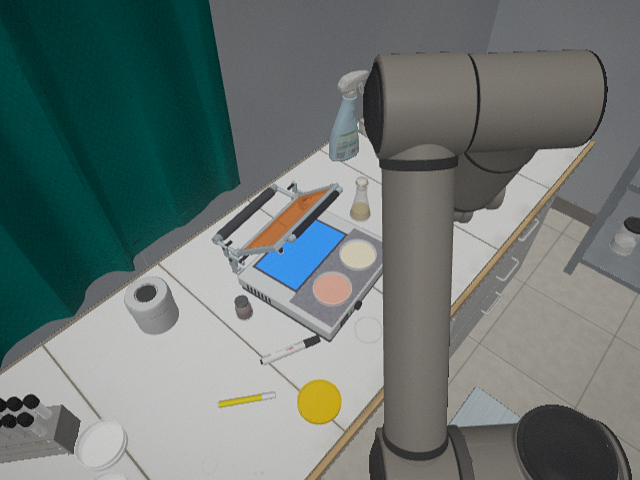

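View pics/c1t.png

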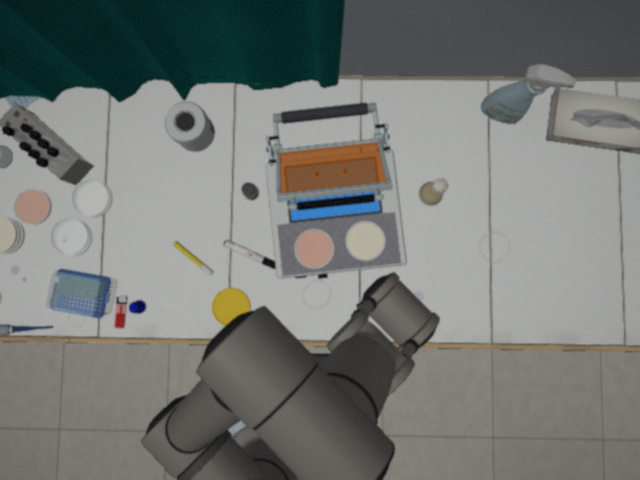

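The fingertips touch the worktop at TCP z = -0.008, so at this opening the tips sit about 8 mm above the TCP rather than 25 mm ahead. That explains passing over the bar. The shield is still at 0 and nothing has moved. I'll redo the push with tips 15 mm below the bar centre.

Run:
```python
from sh import *
r.move_straight(P3(-.235,-.09,.03),speed=.2)
r.move_straight(P3(-.17,0,.2),speed=.3)
r.move_straight(bar(0,-.05,-.023),speed=.25)
for q in (0,.1,.25):
    h=r.move_straight(bar(q,-.0195,-.023),speed=.06,max_force=10); st((q,h))
    if h: break
p,_=optics.get_image("top");cv2.imwrite("pics/d1t.png",cv2.resize(p[60:300,220:460,::-1],None,fx=2.4,fy=2.4))
```

```text
(0, False) 15.48 [-0.0306  0.0001] 0.1978 F [-0.35 -0.71 -0.66]
(0.1, False) 15.97 [-0.0169  0.    ] 0.2125 F [-1.07 -1.31 -0.15]
(0.25, False) 16.62 [ 0.006 -0.   ] 0.2314 F [-1.   -0.8   0.21]
```

View pics/d1t.png

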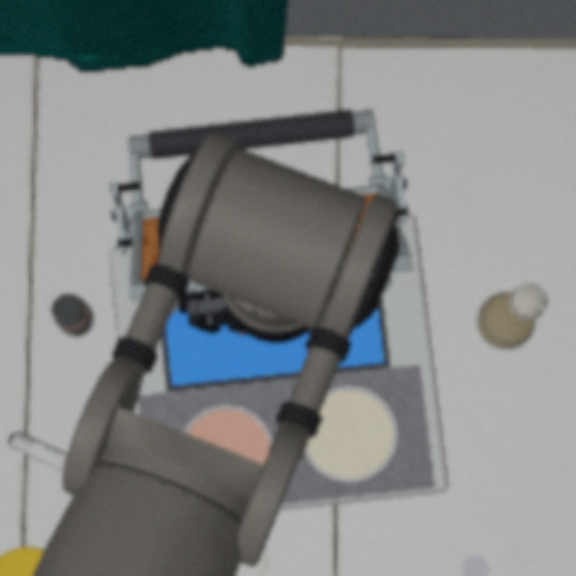

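It works: the bar has left the blue window and the shield is partly raised. I'll continue past balance.

Run:
```python
from sh import *
for q in (.4,.55,.7,.8):
    h=r.move_straight(bar(q,-.0195,-.023),speed=.07,max_force=10); st((q,h))
    if h: break
r.hold(.6)
p,_=optics.get_image("top");cv2.imwrite("pics/e1t.png",cv2.resize(p[60:300,220:460,::-1],None,fx=2.4,fy=2.4))
p,_=optics.get_image("scene");cv2.imwrite("pics/e1.png",p[:,:,::-1])
```

```text
(0.4, False) 17.24 [0.0316 0.0001] 0.2469 F [-0.43 -0.1   0.25]
(0.55, False) 17.82 [0.0592 0.0001] 0.2584 F [-0.26  0.42  0.15]
(0.7, False) 18.39 [ 0.0882 -0.    ] 0.2658 F [-0.66  1.27 -0.49]
(0.8, False) 18.82 [ 0.1081 -0.    ] 0.2682 F [-0.97  0.29 -0.42]
```

View pics/e1t.png

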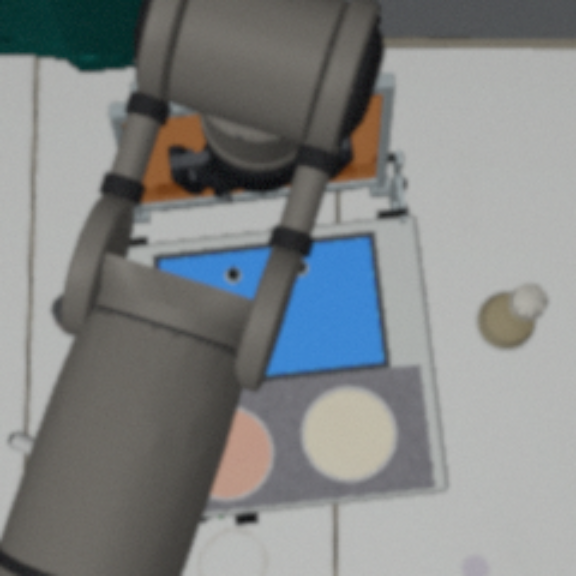

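View pics/e1.png

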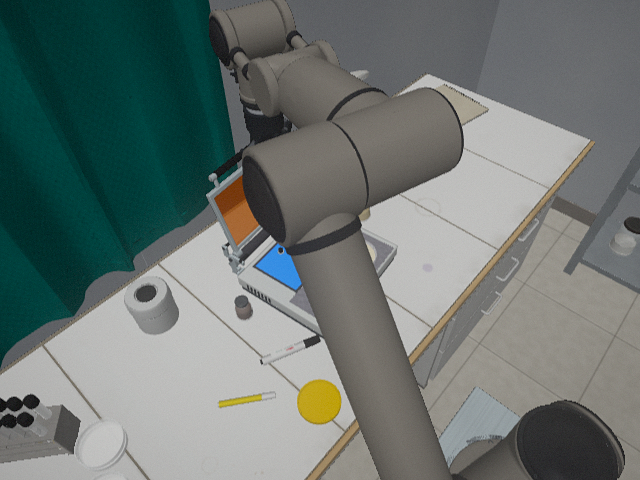

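Run:
```python
from sh import *
r.move_straight(P3(-.02,-.03,.27),speed=.25)
r.move_straight(P3(-.235,-.09,.15),speed=.3); st("back")
for n in("scene","top"):
    p,d=optics.get_image(n);cv2.imwrite(f"pics/f1{n}.png",p[:,:,::-1])
    hsv=cv2.cvtColor(p,cv2.COLOR_RGB2HSV)
    for k,(a,b) in {"pink":((2,60,120),(14,150,255)),"cream":((15,20,150),(35,120,255))}.items():
        m=cv2.inRange(hsv,a,b);cs,_=cv2.findContours(m,cv2.RETR_EXTERNAL,cv2.CHAIN_APPROX_NONE)
        for q in sorted(cs,key=cv2.contourArea)[-3:]:
            P=cast(n,q[:,0],.073)[:,:2].astype(np.float32);c,rad=cv2.minEnclosingCircle(P)
            if .035<rad<.047:print(n,k,np.round(c,4),round(rad,4),"viewer",inv(c).round(4))
pg=np.array([(233,273),(302,268)])/2.4+(220,60)
for z in(.06,.072):print("pegs",[inv(x).round(4).tolist() for x in cast("top",pg,z)])
```

```text
back 21.19 [-0.2334 -0.0905] 0.1505 F [ 0.24  0.61 -0.34]
scene pink [ 0.8133 -0.6332] 0.0428 viewer [ 0.1492 -0.5042]
scene pink [ 0.5044 -0.1037] 0.0404 viewer [-0.0921  0.0593]
top pink [0.5938 0.5436] 0.0369 viewer [0.0764 0.6907]
top pink [ 0.5054 -0.1057] 0.0399 viewer [-0.0914  0.0572]
top cream [0.3711 0.0875] 0.0447 viewer [-0.2009  0.2655]
top cream [0.5275 0.6128] 0.0381 viewer [0.0191 0.7675]
top cream [ 0.5252 -0.2207] 0.041 viewer [-0.0859 -0.0594]
pegs [[0.0802, 0.0316], [0.0776, -0.0349]]
pegs [[0.078, 0.0316], [0.0754, -0.0344]]
```

View pics/f1scene.png

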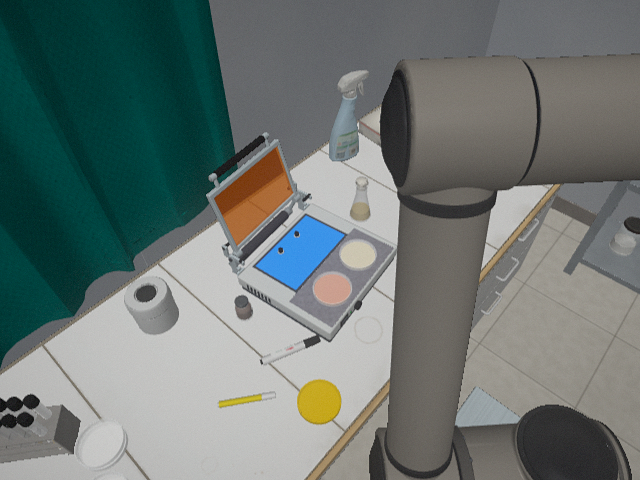

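View pics/f1top.png

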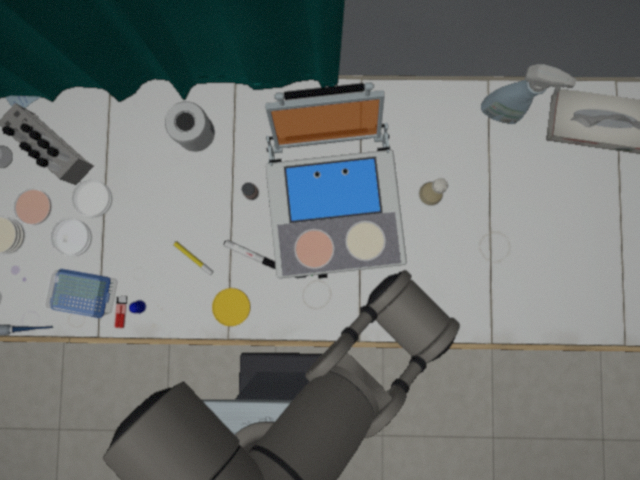

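The shield stands tipped back unaided and both dishes are unmoved. The pegs, now visible, cast to viewer (0.078, ±0.033), which fits. I'll push the dish in a two-finger cradle, stopping first at about 30 mm short.

```bash
cat > push.py <<'E'
from sh import *
D=np.array([.132,-.0583]);D/=np.linalg.norm(D); A=YAW+np.arctan2(D[1],D[0])
N=np.array([.040,0.])
def at(center,back,z): p=np.asarray(center)-back*D; return P3(p[0],p[1],z)
def look(tag):
    for n in("scene","top"):
        p,d=optics.get_image(n);cv2.imwrite(f"pics/{tag}{n}.png",p[:,:,::-1])
        hsv=cv2.cvtColor(p,cv2.COLOR_RGB2HSV)
        for k,(a,b) in {"pink":((2,60,120),(14,150,255)),"cream":((15,20,150),(35,120,255))}.items():
            m=cv2.inRange(hsv,a,b);cs,_=cv2.findContours(m,cv2.RETR_EXTERNAL,cv2.CHAIN_APPROX_NONE)
            for q in sorted(cs,key=cv2.contourArea)[-3:]:
                P=cast(n,q[:,0],.073)[:,:2].astype(np.float32);c,rad=cv2.minEnclosingCircle(P);v=inv(c)
                if .03<rad<.047 and abs(v[0])<.15 and abs(v[1])<.15:print(n,k,"r",round(rad,4),"viewer",v.round(4))
E
python3 - <<'E'
from push import *
p0=np.array([-.0918,.0583])
r.move_straight(at(p0,.068,.12),ori(A),speed=.3)
r.move_straight(at(p0,.068,.0565),speed=.12,max_force=4); st("down")
h=r.move_straight(at(p0,.055,.0565),speed=.04,max_force=5); st(h)
h=r.move_straight(at(N,.030+.0484,.0565),speed=.06,max_force=5); st(h)
look("g1")
E
```

```text
down 22.8 [-0.1538  0.0851] 0.0569 F [ 0.36  0.06 -0.53]
False 23.27 [-0.1419  0.0805] 0.0566 F [-0.62  0.27  0.49]
False 25.43 [-0.0318  0.0317] 0.0566 F [0.01 0.4  0.12]
top cream r 0.0409 viewer [-0.0859 -0.0595]
```

View pics/g1scene.png

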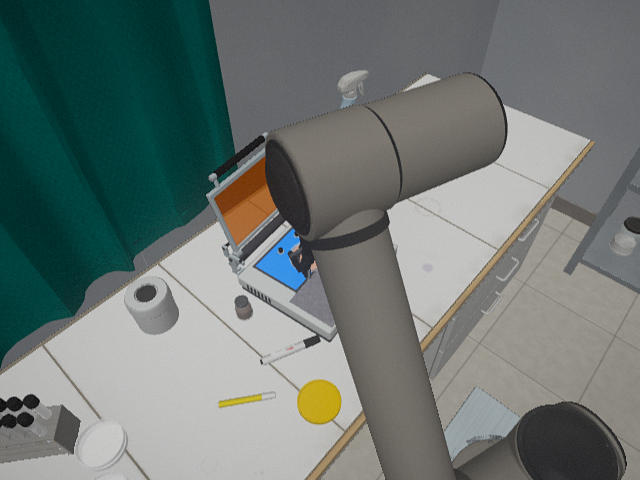

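View pics/g1top.png

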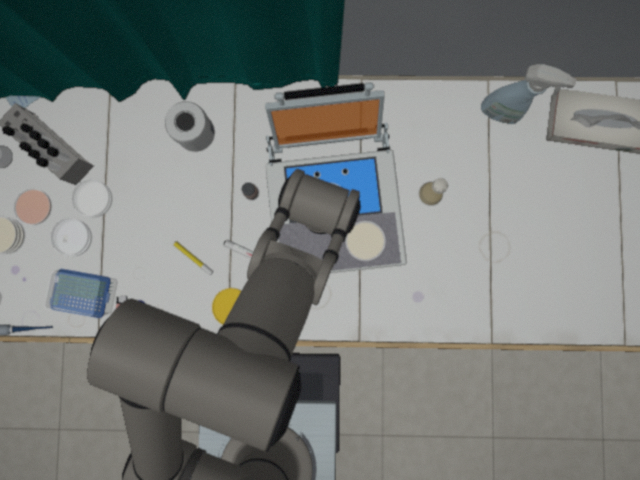

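The dish has left the sill but the arm hides it. I'll back off to look before the final seating.

Run:
```python
from push import *
r.move_straight(at(N,.10,.0565),speed=.12)
r.move_straight(at(N,.12,.15),speed=.25)
r.move_straight(P3(-.225,-.09,.2),speed=.4); st("back")
look("g2")
a=cv2.imread("pics/g2top.png");cv2.imwrite("pics/g2z.png",cv2.resize(a[130:290,250:420],None,fx=3.5,fy=3.5))
```

```text
back 27.08 [-0.2256 -0.0901] 0.199 F [ 0.29  0.71 -0.04]
scene pink r 0.0403 viewer [0.0085 0.0161]
top pink r 0.0394 viewer [0.0101 0.0124]
top cream r 0.0411 viewer [-0.0862 -0.0597]
```

View pics/g2z.png

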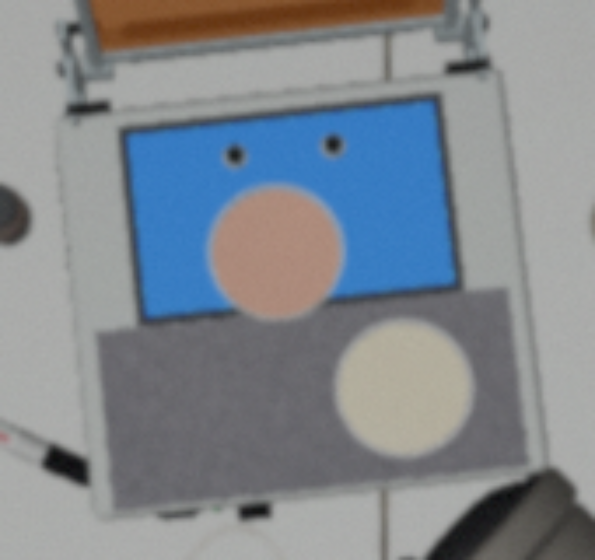

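The pink dish is at viewer (0.009, 0.014), about 34 mm short and in line; cream and shield are unmoved. Next is the final guarded push into the V.

Run:
```python
from push import *
c=np.array([.0093,.0142])
r.move_straight(at(c,.075,.15),ori(A),speed=.4)
r.move_straight(at(c,.068,.0565),speed=.2,max_force=5); st("down")
h=r.move_straight(at(N,.058,.0565),speed=.07,max_force=6); st(h)
h=r.move_straight(at(N,.036,.0565),speed=.025,max_force=5); st(h)
r.hold(.2)
r.move_straight(at(N,.10,.0565),speed=.12)
r.move_straight(at(N,.12,.15),speed=.25)
r.move_straight(P3(-.225,-.09,.2),speed=.4); st("back")
look("k1")
a=cv2.imread("pics/k1top.png");cv2.imwrite("pics/k1z.png",cv2.resize(a[70:290,250:420],None,fx=2.7,fy=2.7))
```

```text
down 28.5 [-0.0528  0.0408] 0.0575 F [1.32 0.19 0.62]
False 29.27 [-0.0133  0.0236] 0.0566 F [ 0.02 -0.26 -0.66]
True 29.85 [-0.0025  0.0189] 0.0558 F [-0.97 -0.79  0.77]
back 31.86 [-0.2255 -0.09  ] 0.1989 F [-0.91  0.39 -0.63]
scene pink r 0.04 viewer [0.0381 0.0023]
top pink r 0.0392 viewer [0.0398 0.0004]
top cream r 0.041 viewer [-0.0859 -0.0594]
```

View pics/k1z.png

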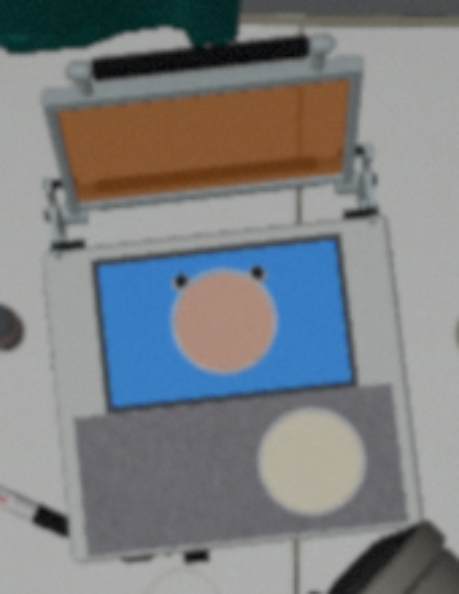

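View pics/k1scene.png

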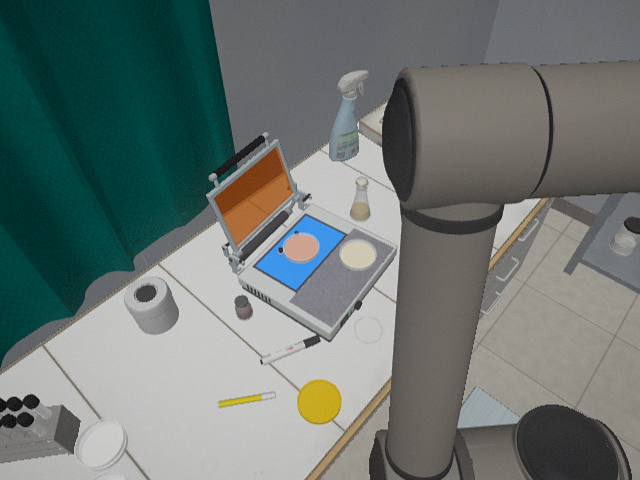

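The dish centre is equally far from both pegs (58 px each, about 50.2 mm against 50.5 mm expected), and the two views average viewer (0.039, 0.001). It is home, the shield is up and the arm is clear, so I'm handing in.

Run:
```python
from sh import *
r.hold(.3); st("end"); r.finish_job()
```

```text
end 32.26 [-0.2245 -0.0894] 0.1998 F [ 0.88  0.6  -0.38]
the job is handed in; nothing more can be done
```

I eased the shield up by its push bar at about 0.3 rad/s until it swung to its stop on its own. I then slid the pink dish in two gentle pushes onto the blue window and into the V between the pegs. I handed the job in at 32.3 s of the 54 s allowed; `r.finish_job()` gives no verdict, so these are my own last checks.

- **Shield:** it stands tipped back in both views, with nothing touching it.
- **Pink dish:** the two views average about 2 mm from the nest point. They differ by about 2.5 mm: the top view gives (39.8, 0.4) mm and the scene view (38.1, 2.3) mm in the viewer frame, against (40, 0). In the top view the dish sits 58 px (about 50.2 mm) from each peg, against 50.5 mm expected when touching both.
- **Other things:** the cream dish measured the same spot to within 1 mm each time it was visible. I only judged flask, marker and bottle by eye, and they look where they were.

**What disagreed:**
- With the jaws 50 mm apart, the fingertips met the worktop at TCP z = -8 mm, not at the +25 mm stated.
- Because of that, my first pass at the bar went over it without moving the shield. I measured the tip height by touching the worktop and redid the push.

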